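# Open the child-resistant reagent bottle

### The job

Open the amber reagent bottle that is clamped in its bench stand: its child-resistant cap must be pressed down firmly, but not hard enough to crush the seal, while it is turned anticlockwise, since turned without pressing it only spins idly. Then lift the cap off and set it down gently, upright, in the shallow steel dish, and leave the other things where they stand.

Things in the scene. Friction and masses are not known exactly. Their poses are not given: they have to be found in the camera images.
- bottle: Amber glass bottle clamped upright in a fixed stand (base plate 112 x 112 x 12 mm, collar 82 mm wide up to 36 mm). Bottle body 66 mm wide, shoulder ends at 91 mm, neck 30 mm wide up to 120 mm. Origin: centre of the stand's underside, z up, the neck on the z axis. Three bayonet lugs on the neck hold the cap.
- cap: White inner core of the child-resistant cap, 43 mm wide, 11.5 mm of it showing under the black shell. Origin: centre of its lower rim, z up, 102 mm above the bottle's origin and x along the bottle's x when locked. Whole cap: 41 mm high, 0.1 kg. Comes free when turned 0.75 to 1.35 rad anticlockwise from above (hard stop 1.38); then rises 15 mm to clear the neck. Before that it cannot be lifted.
- cap_top (a point): Centre of the top of the cap's black ribbed shell, 51 mm wide, 30 mm high; grip its sides. A spring (3 N at first, 0.5 N per mm) holds it up and it spins idly. Its clutch teeth, 30 degrees apart, meet the core's after 3 to 11 mm of pressing, differing by cap: feel for the stop. Then they turn the core; up to 0.55 rad of turning is lost before they catch. Harder pressing goes into the seal.
- seal (a joint): Sprung rubber seal in the bottle's mouth under the cap, m: about 0 with the cap locked, grows as the cap is pressed hard (12 N per mm above about 11 N of pressing); crushed beyond 0.0012, about 25 N. 12 to 18 N is a good pressing force.
- dish: Round shallow steel dish, loose, 120 mm wide and 10 mm high, inner floor 3 mm above its origin, clear floor about 108 mm wide. Origin: centre of its underside.
- brown_jar: Bystander: brown screw-top jar with black lid, 57 mm wide, 80 mm high, origin under its centre.
- white_jar: Bystander: white screw-top jar with black lid, 42 mm wide, 62 mm high, origin under its centre.
- loupe: Bystander: black loupe, 35 mm wide and high, origin under its centre.
- disc: Bystander: metal sample disc, 30 mm wide, 26 mm high, origin under its centre.

How it is judged:
By the outcome, as a careful person would: the job done as asked, in the order asked, and still so for the second after the job is handed in, with the robot touching nothing.
It also fails if it takes over 54 s, if anything falls off the work surface, if the arm or the gripper's body presses on something with over 40 N, if the wrist force passes 120 N, or if a joint passes its speed limit or range.

### The arm

A 6-joint arm with a two-finger parallel gripper is mounted at the origin on the work surface; the furniture and walls round the work are solid. World frame = base frame: x ahead of the robot, y to its left, z up, the work surface at z = 0. Lengths are in mm, angles in rad, forces in N, time in s.
With the tool pointing down it reaches from about 350 to 975 mm from the base axis. Payload 7.1 kg.
Tool frame: the origin (TCP) lies at the very end of the fingers, on their centre line; the grasp point (between the pads) lies 19 mm behind it; z points along the fingers, y is the line along which they close (so a half turn about z gives the same grasp; the last joint's range is limited). The gripper opens to 88 mm and grips with 3 to 60 N. Pads are 20 mm wide; open, the fingers measure 115 mm over their backs; the gripper's body (75 mm by 178 mm) begins 61 mm behind the grasp point.
Start: joints at [-1.153, 0.423, 1.63, -0, 1.089, -0.019], TCP at [264.416, -566.294, 222.675] pointing down, gripper open.
Joint ranges: [-3, 3], [-0.9, 2.11], [0.09, 2.58], [-1.31, 4.45], [0.11, 2.69], [-2.54, 2.54]. Speed limits (rad/s): [2.39, 2.39, 3.01, 3.14, 3.14, 3.14].

### API

Orientations are given as a rotation vector (axis times angle).
In Python, from workcell import * gives the robot as it stands.
- The arm moves only by the tool step_arm, never from a script. Its argument "deltas" is a list of rows, each a list of 3 entries, a list of its own where there are three numbers: the shift along the tool's x, y, z in units of 300 mm (1.0 is 300 mm), then the turn, a rotation vector about the tool's x, y, z in units of 1.5 rad (1.0 is 1.5 rad), then the gripper command: -1 is shut, 1 is fully open, values between are in proportion. In form: [[[dx, dy, dz], [rx, ry, rz], gripper], ...]. A call has 1 to 20 rows; each row is the pose to reach, as a shift and turn from the pose commanded when the call began, along the tool's axes at that moment; what a row does not reach only later rows make up. A row lasts 1/12 s, in which the tool goes at most 41.7 mm and 7.16 degrees, less where a joint would pass 70% of its speed; a pose out of reach is approached as far as the arm can. A call with a number of a shift or a turn outside -1 to 1 is refused whole. A call with a gripper value outside its range is refused whole. The fingers move at their own pace and stop on an object; the grip force is fixed at half the most. Time passes only in rows, so rows that repeat a pose let the fingers close. It gives the time, the measured TCP pose, the force, the opening and the grip force at its end, in the units of the state.
- get_obs(): the state, without advancing time (a new reading comes with each control period).
- get_image(name): name is "scene" or "top" or "wrist"; returns a dict with "pixels" (480x640x3 uint8, red, green, blue), "fx", "fy", "cx", "cy" (pixels), "T" (4x4, takes a point from camera to world coordinates). Camera axes: x right, y down, z forward; pixel columns grow to the right and rows downward; lengths in mm; the calibration is good to about 2 mm. A picture is of the moment at which its call begins. There is no depth.
- close_job(): hands the job in; it is judged then, once.
The state is a dict: "t": time; "qpos": joint angles; "qvel": joint speeds; "joint_torque": joint torques, N m; "ee_pos": TCP position; "orientation": TCP orientation; "ft_force": force on the tool from outside, world axes, zero at the start; "moment": the same for the moment, N m; "width": finger opening in mm; "grasp_force": force on a finger pad.
Only numpy, scipy, OpenCV 4.12 (cv2) and the standard library are available. Lean on these libraries where they do the work, as an engineer would, in place of code of your own. Each camera call takes 0.05 s, during which the arm holds its last target. There are 200 camera calls.

## Working session

There is one attempt and no reset: what is moved stays moved. The work goes in short steps, Python scripts to look and compute and a tool call to move; the robot and the scene stay as the last step left them, time stands still between calls to the robot, and variables do not carry over. Pictures are saved under pics/ and viewed, at most 10 in all, crops included, and the job is handed in when it is done.

Besides the shell and the picture viewer there is one more tool, called after "Call:" by a JSON object that holds its "name" and its "arguments". step_arm: Moves the arm, as the interface text tells. Its arguments: {"type":"object","properties":{"deltas":{"type":"array","items":{"type":"array"}}},"required":["deltas"]}

```bash
mkdir -p pics; cat > h.py <<'E'
from workcell import *
import numpy as np, cv2
from scipy.spatial.transform import Rotation as R
def snap(n,f):
    im=get_image(n); cv2.imwrite('pics/'+f,im['pixels'][:,:,::-1]); np.savez('pics/'+f+'.npz',**im); return im
def ray(im,u,v,z):
    T=np.array(im['T']); d=T[:3,:3]@np.array([(u-im['cx'])/im['fx'],(v-im['cy'])/im['fy'],1]); o=T[:3,3]
    return o+d*(z-o[2])/d[2]
def proj(im,p):
    T=np.array(im['T']); c=T[:3,:3].T@(np.array(p)-T[:3,3]); return im['fx']*c[0]/c[2]+im['cx'],im['fy']*c[1]/c[2]+im['cy']
E
python3 - <<'E'
from h import *
for n in('top','scene'):
    im=snap(n,n+'1.png'); print(n,im['fx'],np.round(im['T'],3).tolist())
o=get_obs(); print(o)
print(R.from_rotvec(o['orientation']).as_matrix().round(3))
E
```

```text
top 480.33576039755224 [[0.014, -0.993, 0.115, 419.304], [-0.999, -0.019, -0.04, 182.977], [0.042, -0.114, -0.993, 995.386], [0.0, 0.0, 0.0, 1.0]]
scene 604.836808676411 [[-0.588, -0.53, 0.611, -21.769], [-0.809, 0.393, -0.437, 549.467], [-0.009, -0.751, -0.66, 671.716], [0.0, 0.0, 0.0, 1.0]]
{'t': 0.1, 'qpos': array([-1.15301127e+00,  4.23770806e-01,  1.63059465e+00, -8.00313504e-07,
        1.08865691e+00, -1.89876999e-02]), 'qvel': array([ 0.00054559, -0.00096472, -0.00277727,  0.0004504 ,  0.00167513,
        0.00067823]), 'joint_torque': array([-1.34883398e-03, -5.45611632e+01, -2.74330169e+01,  6.43387134e-02,
        1.88255904e-02, -3.18554680e-05]), 'ee_pos': array([ 264.2076268 , -565.84266694,  221.9829053 ]), 'orientation': array([-3.06560643e+00, -6.80337506e-01,  4.45738619e-04]), 'ft_force': array([-0.30910635, -0.22677796, -0.29734672]), 'moment': array([-0.01835995,  0.00258165, -0.03291453]), 'grasp_force': 0.0, 'width': 87.95858640426043}
[[ 0.906  0.423 -0.001]
 [ 0.423 -0.906  0.001]
 [ 0.    -0.001 -1.   ]]
```

View pics/top1.png

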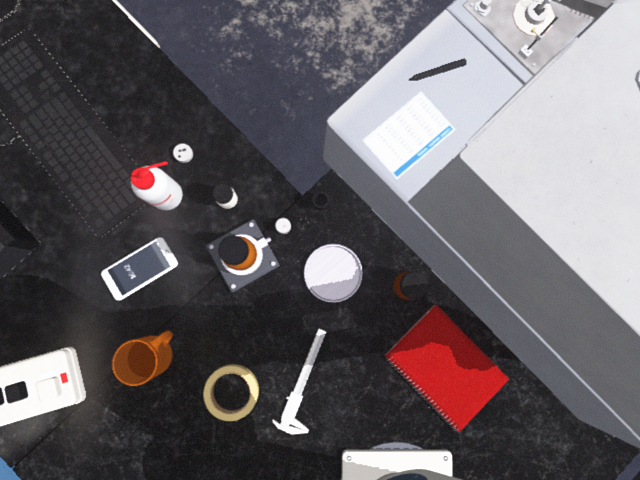

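View pics/scene1.png

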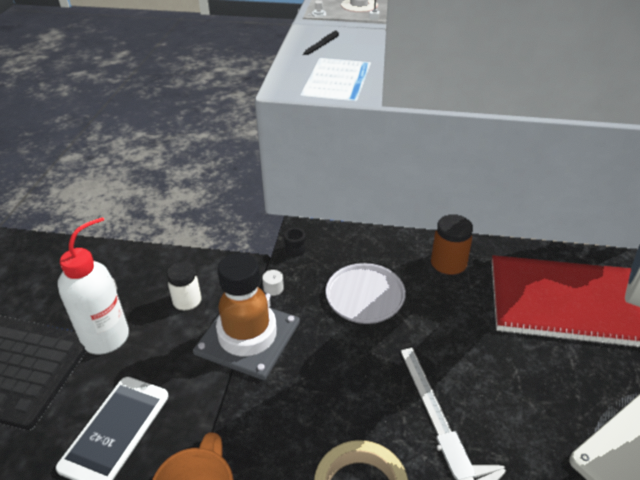

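The top view shows the stand at about (243,256), with its black cap leaning to about (233,249). The dish is at (333,273), the white jar at (226,196), the disc at (283,226), the loupe at (318,200) and the brown jar at (405,285). The scene view shows the cap top at about (239,270).

```bash
python3 - <<'E'
from h import *
class D(dict):pass
t=dict(np.load('pics/top1.png.npz')); s=dict(np.load('pics/scene1.png.npz'))
print('stand',ray(t,243,256,12),[ray(t,*c,12).round(0)[:2] for c in((208,247),(254,222),(279,262),(232,290))])
print('stand scene',[ray(s,*c,12).round(0)[:2] for c in((196,347),(234,305),(299,319),(264,375))])
print('cap scene',ray(s,239,268,143)); print('dish',ray(t,333,273,8),ray(s,366,293,8))
for n,c,z in(('wj',(224,192),62),('disc',(283,226),26),('loupe',(318,200),35),('bj',(412,287),80)): print(n,ray(t,*c,z).round(0))
b=ray(t,243,256,12)
print('proj cap in top',proj(t,[b[0],b[1],143]))
g=cv2.imread('pics/top1.png')[200:310,180:390]; h=cv2.imread('pics/scene1.png')[210:400,160:420]
cv2.imwrite('pics/c1.png',np.vstack([cv2.resize(g,(780,290)),cv2.resize(h,(780,310))])[:600])
E
```

```text
stand [489.16790856 314.17433881  12.        ] [array([506., 386.]), array([560., 294.]), array([478., 241.]), array([420., 334.])]
stand scene [array([511., 387.]), array([549., 306.]), array([469., 244.]), array([416., 336.])]
cap scene [486.42954815 317.81054464 143.        ]
dish [457.69083363 129.87160432   8.        ] [454.83080574 131.74868976   8.        ]
wj [611. 349.  62.]
disc [551. 234.  26.]
loupe [604. 164.  35.]
bj [431. -18.  80.]
proj cap in top (np.float64(233.23135041825398), np.float64(250.57161963360605))
```

View pics/c1.png

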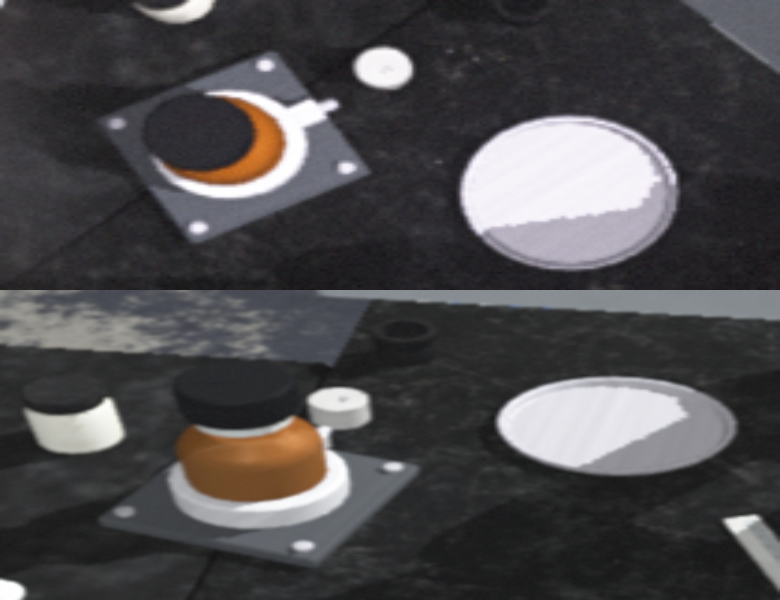

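Call:
{"name": "step_arm", "arguments": {"deltas": [[[0.64, -0.78, 0], [0, 0, 0], 1], [[0.64, -0.78, 0], [0, 0, 0], 1], [[0.64, -0.78, 0], [0, 0, 0], 1], [[0.64, -0.78, 0], [0, 0, 0], 1], [[0.64, -0.78, 0], [0, 0, 0], 1], [[0.64, -0.78, 0], [0, 0, 0], 1], [[0.64, -0.78, 0], [0, 0, 0], 1], [[0.64, -0.78, 0], [0, 0, 0], 1], [[0.64, -0.78, 0], [0, 0, 0], 1]]}}

```text
t: 0.85
ee_pos: [339.5, -270.5, 222.5]
orientation: [-3.065, -0.686, 0.001]
ft_force: [0.2, -0.5, 1.2]
width: 87.5
grasp_force: 0.0
```

Call:
{"name": "step_arm", "arguments": {"deltas": [[[0.64, -0.78, 0], [0, 0, 0], 1], [[0.64, -0.78, 0], [0, 0, 0], 1], [[0.64, -0.78, 0], [0, 0, 0], 1], [[0.64, -0.78, 0], [0, 0, 0], 1], [[0.64, -0.78, 0], [0, 0, 0], 1], [[0.64, -0.78, 0], [0, 0, 0], 1], [[0.64, -0.78, 0], [0, 0, 0], 1], [[0.64, -0.78, 0], [0, 0, 0], 1], [[0.64, -0.78, 0], [0, 0, 0], 1]]}}

```text
t: 1.6
ee_pos: [416.0, 21.7, 222.8]
orientation: [3.066, 0.686, 0.002]
ft_force: [-0.4, -0.2, -0.4]
width: 87.5
grasp_force: 0.0
```

Call:
{"name": "step_arm", "arguments": {"deltas": [[[0.64, -0.78, 0], [0, 0, 0], 1], [[0.64, -0.78, 0], [0, 0, 0], 1], [[0.64, -0.78, 0], [0, 0, 0], 1], [[0.64, -0.78, 0], [0, 0, 0], 1], [[0.64, -0.78, 0], [0, 0, 0], 1], [[0.64, -0.78, 0], [0, 0, 0], 1], [[0.64, -0.78, 0], [0, 0, 0], 1], [[0.64, -0.78, 0], [0, 0, 0], 1], [[0.64, -0.78, 0], [0, 0, 0], 1]]}}

```text
t: 2.35
ee_pos: [491.2, 314.3, 222.1]
orientation: [3.066, 0.683, 0.001]
ft_force: [0.2, -1.6, 0.4]
width: 88.0
grasp_force: 0.0
```

```bash
python3 - <<'E'
from h import *
im=snap('wrist','w1.png'); o=get_obs(); print(o['t'],o['ee_pos'],o['qpos'],o['orientation'],o['ft_force'],im['fx'])
print(np.round(im['T'],2).tolist())
print([proj(im,p) for p in([490,314,143.5],[456,131,8],[489,314,12])])
E
```

```text
2.4 [490.25206593 312.45456057 221.90768162] [ 5.47277178e-01  3.60984003e-01  1.72840974e+00 -7.08502074e-04
  1.05341044e+00  1.68118281e+00] [ 3.06586395e+00  6.81148039e-01 -1.48838235e-03] [ 0.34816538 -0.05076471  0.11935241] 385.5412239442562
[[0.42, -0.86, -0.27, 565.1], [-0.91, -0.4, -0.13, 348.86], [-0.0, 0.3, -0.95, 384.56], [0.0, 0.0, 0.0, 1.0]]
[(np.float64(323.79335800292114), np.float64(246.5617735863559)), (np.float64(464.03030277455514), np.float64(300.6533714084193)), (np.float64(323.47882848920256), np.float64(204.13355867849356))]
```

View pics/w1.png

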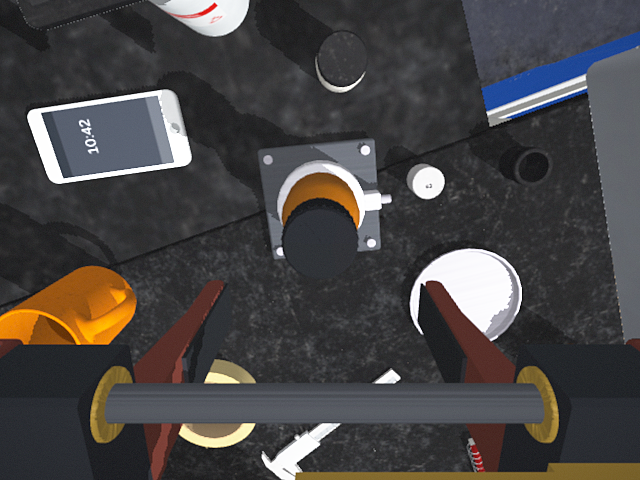

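The wrist picture shows the cap's top centre at about (320,242), 4 px from the prediction. That needs a shift of about 3 mm. I'm descending now.

Call:
{"name": "step_arm", "arguments": {"deltas": [[[0.006, -0.008, 0.1], [0, 0, 0], 1], [[0.006, -0.008, 0.2], [0, 0, 0], 1], [[0.006, -0.008, 0.29], [0, 0, 0], 1], [[0.006, -0.008, 0.33], [0, 0, 0], 1], [[0.006, -0.008, 0.36], [0, 0, 0], 1], [[0.006, -0.008, 0.363], [0, 0, 0], 1], [[0.006, -0.008, 0.363], [0, 0, 0], 1]]}}

```text
t: 2.98
ee_pos: [490.6, 315.6, 114.3]
orientation: [3.067, 0.679, 0.0]
ft_force: [-1.1, 0.1, -0.1]
width: 87.8
grasp_force: 0.0
```

Call:
{"name": "step_arm", "arguments": {"deltas": [[[0, 0, 0], [0, 0, 0], -0.2], [[0, 0, 0], [0, 0, 0], -0.2], [[0, 0, 0], [0, 0, 0], -0.2], [[0, 0, 0], [0, 0, 0], -0.2], [[0, 0, 0], [0, 0, 0], -0.2], [[0, 0, 0], [0, 0, 0], -0.2], [[0, 0, 0], [0, 0, 0], -1], [[0, 0, 0], [0, 0, 0], -1], [[0, 0, 0], [0, 0, 0], -1]]}}

```text
t: 3.73
ee_pos: [490.0, 316.7, 114.0]
orientation: [-3.067, -0.681, -0.0]
ft_force: [-1.1, 1.6, 2.7]
width: 51.5
grasp_force: 30.0
```

Call:
{"name": "step_arm", "arguments": {"deltas": [[[0, 0, 0.005], [0, 0, 0], -1], [[0, 0, 0.01], [0, 0, 0], -1], [[0, 0, 0.01], [0, 0, 0], -1]]}}

```text
t: 3.98
ee_pos: [490.0, 316.7, 110.7]
orientation: [-3.067, -0.681, -0.0]
ft_force: [-0.9, 1.5, 3.8]
width: 51.1
grasp_force: 30.0
```

Call:
{"name": "step_arm", "arguments": {"deltas": [[[0, 0, 0.003], [0, 0, 0], -1], [[0, 0, 0.003], [0, 0, 0], -1]]}}

```text
t: 4.15
ee_pos: [490.0, 316.7, 109.9]
orientation: [-3.067, -0.681, -0.0]
ft_force: [-1.3, 3.1, 4.3]
width: 51.2
grasp_force: 30.0
```

Call:
{"name": "step_arm", "arguments": {"deltas": [[[0, 0, 0.003], [0, 0, 0], -1], [[0, 0, 0.003], [0, 0, 0], -1]]}}

```text
t: 4.32
ee_pos: [490.0, 316.7, 109.1]
orientation: [-3.067, -0.681, -0.0]
ft_force: [-2.3, 3.2, 6.3]
width: 51.4
grasp_force: 30.0
```

Call:
{"name": "step_arm", "arguments": {"deltas": [[[0, 0, 0.003], [0, 0, 0], -1], [[0, 0, 0.003], [0, 0, 0], -1]]}}

```text
t: 4.48
ee_pos: [490.0, 316.6, 108.2]
orientation: [-3.067, -0.68, -0.0]
ft_force: [-2.3, 2.9, 4.8]
width: 51.3
grasp_force: 30.0
```

Call:
{"name": "step_arm", "arguments": {"deltas": [[[0, 0, 0.003], [0, 0, 0], -1], [[0, 0, 0.003], [0, 0, 0], -1]]}}

```text
t: 4.65
ee_pos: [490.0, 316.6, 107.3]
orientation: [-3.067, -0.68, -0.0]
ft_force: [-2.4, 2.8, 5.3]
width: 51.2
grasp_force: 30.0
```

Call:
{"name": "step_arm", "arguments": {"deltas": [[[0, 0, 0.003], [0, 0, 0], -1], [[0, 0, 0.003], [0, 0, 0], -1]]}}

```text
t: 4.82
ee_pos: [490.1, 316.7, 106.5]
orientation: [-3.067, -0.68, -0.0]
ft_force: [-2.1, 2.5, 6.5]
width: 50.8
grasp_force: 30.0
```

Call:
{"name": "step_arm", "arguments": {"deltas": [[[0, 0, 0.003], [0, 0, 0], -1], [[0, 0, 0.003], [0, 0, 0], -1]]}}

```text
t: 4.98
ee_pos: [490.1, 316.7, 105.8]
orientation: [-3.067, -0.681, -0.001]
ft_force: [-2.9, 2.5, 8.3]
width: 51.0
grasp_force: 30.0
```

Call:
{"name": "step_arm", "arguments": {"deltas": [[[0, 0, 0.002], [0, 0, 0], -1], [[0, 0, 0.002], [0, 0, 0], -1], [[0, 0, 0.002], [0, 0, 0], -1]]}}

```text
t: 5.23
ee_pos: [490.1, 316.7, 105.5]
orientation: [-3.067, -0.68, -0.001]
ft_force: [-3.7, 2.6, 9.9]
width: 51.0
grasp_force: 30.0
```

Call:
{"name": "step_arm", "arguments": {"deltas": [[[0, 0, 0.002], [0, 0, 0], -1], [[0, 0, 0.002], [0, 0, 0], -1], [[0, 0, 0.002], [0, 0, 0], -1]]}}

```text
t: 5.48
ee_pos: [490.1, 316.7, 105.3]
orientation: [-3.067, -0.681, -0.001]
ft_force: [-4.7, 1.0, 13.5]
width: 51.0
grasp_force: 30.0
```

Call:
{"name": "step_arm", "arguments": {"deltas": [[[0, 0, 0.001], [0, 0, 0], -1], [[0, 0, 0.001], [0, 0, -0.05], -1], [[0, 0, 0.001], [0, 0, -0.1], -1], [[0, 0, 0.001], [0, 0, -0.15], -1], [[0, 0, 0.001], [0, 0, -0.2], -1], [[0, 0, 0.001], [0, 0, -0.2], -1]]}}

```text
t: 5.98
ee_pos: [491.3, 316.6, 105.3]
orientation: [2.928, 1.137, 0.004]
ft_force: [-1.4, 0.3, 12.4]
width: 50.7
grasp_force: 30.0
```

```bash
python3 -c "
from h import *
o=get_obs();print(o['ft_force'],o['moment'],o['ee_pos'],o['qpos'][5])"
```

```text
[-1.40383553  0.32533845 12.36676095] [-0.06431934  0.21907605  0.02467623] [491.27271204 316.60672156 105.30547042] 1.38301053038788
```

Call:
{"name": "step_arm", "arguments": {"deltas": [[[0, 0, 0.001], [0, 0, -0.05], -1], [[0, 0, 0.001], [0, 0, -0.1], -1], [[0, 0, 0.001], [0, 0, -0.15], -1], [[0, 0, 0.001], [0, 0, -0.2], -1], [[0, 0, 0.001], [0, 0, -0.2], -1]]}}

```text
t: 6.4
ee_pos: [491.7, 316.8, 105.3]
orientation: [2.725, 1.562, 0.006]
ft_force: [-0.8, 0.1, 13.4]
width: 51.0
grasp_force: 30.0
```

```bash
python3 -c "
from h import *
o=get_obs();print(o['ft_force'],o['moment'],o['ee_pos'],o['qpos'][5])"
```

```text
[-0.79697542  0.07638952 13.39101991] [-0.04914023  0.07112882  0.07122472] [491.74128257 316.8137315  105.26115078] 1.0830553403495418
```

Call:
{"name": "step_arm", "arguments": {"deltas": [[[0, 0, 0.001], [0, 0, -0.05], -1], [[0, 0, 0.001], [0, 0, -0.1], -1], [[0, 0, 0.001], [0, 0, -0.15], -1], [[0, 0, 0.001], [0, 0, -0.2], -1]]}}

```text
t: 6.73
ee_pos: [492.0, 317.0, 105.1]
orientation: [2.461, 1.951, 0.007]
ft_force: [-0.1, -0.8, 15.1]
width: 51.1
grasp_force: 30.0
```

```bash
python3 -c "
from h import *
o=get_obs();print(o['ft_force'],o['moment'],o['ee_pos'],o['qpos'][5])"
```

```text
[-0.0695515  -0.76277195 15.11683168] [-0.06942206 -0.04079929 -0.04362206] [491.95952817 316.95259051 105.1373219 ] 0.7833845699007187
```

Call:
{"name": "step_arm", "arguments": {"deltas": [[[0, 0, 0], [0, 0, -0.05], -1], [[0, 0, 0], [0, 0, -0.1], -1], [[0, 0, 0], [0, 0, -0.15], -1], [[0, 0, 0], [0, 0, -0.2], -1], [[0, 0, 0], [0, 0, -0.25], -1], [[0, 0, 0], [0, 0, -0.28], -1], [[0, 0, 0], [0, 0, -0.28], -1]]}}

```text
t: 7.32
ee_pos: [492.2, 317.0, 105.2]
orientation: [2.001, 2.419, 0.007]
ft_force: [0.7, -0.2, 14.7]
width: 51.0
grasp_force: 30.0
```

```bash
python3 -c "
from h import *
o=get_obs();print(o['ft_force'],o['moment'],o['ee_pos'],o['qpos'][5],o['joint_torque'][5])"
```

```text
[ 0.66865455 -0.24331867 14.68381983] [-0.00353846 -0.10676028  0.00857809] [492.15483401 317.03741136 105.19925934] 0.3644967633022602 -0.6703613698482513
```

Call:
{"name": "step_arm", "arguments": {"deltas": [[[0, 0, -0.01], [0, 0, 0], -1], [[0, 0, -0.02], [0, 0, 0], -1], [[0, 0, -0.03], [0, 0, 0], -1], [[0, 0, -0.037], [0, 0, 0], -1], [[0, 0, -0.042], [0, 0, 0], -1], [[0, 0, -0.042], [0, 0, 0], -1]]}}

```text
t: 7.82
ee_pos: [490.7, 316.2, 115.8]
orientation: [2.005, 2.417, 0.001]
ft_force: [5.3, 0.6, 1.4]
width: 50.9
grasp_force: 30.0
```

```bash
python3 -c "
from h import *
o=get_obs();print(o['ft_force'],o['moment'],o['ee_pos'],o['qpos'][5],o['joint_torque'][5])"
```

```text
[5.33783657 0.62010123 1.36674509] [-0.11294069 -0.99789558 -0.0415957 ] [490.66892446 316.17679727 115.8148914 ] 0.3669897377380766 -0.013396211725194007
```

Call:
{"name": "step_arm", "arguments": {"deltas": [[[0, 0, -0.005], [0, 0, 0], -1], [[0, 0, -0.01], [0, 0, 0], -1], [[0, 0, -0.01], [0, 0, 0], -1]]}}

```text
t: 8.07
ee_pos: [490.6, 316.1, 118.6]
orientation: [2.005, 2.418, 0.001]
ft_force: [5.7, -1.0, -0.7]
width: 50.6
grasp_force: 30.0
```

Call:
{"name": "step_arm", "arguments": {"deltas": [[[0, 0.003, -0.01], [0, 0, 0], -1], [[0, 0.003, -0.02], [0, 0, 0], -1], [[0, 0.003, -0.03], [0, 0, 0], -1], [[0, 0.003, -0.04], [0, 0, 0], -1], [[0, 0.003, -0.06], [0, 0, 0], -1], [[0, 0.003, -0.1], [0, 0, 0], -1], [[0, 0.003, -0.1], [0, 0, 0], -1]]}}

```text
t: 8.65
ee_pos: [491.6, 317.2, 151.3]
orientation: [2.005, 2.418, 0.004]
ft_force: [0.5, 0.5, -0.2]
width: 51.1
grasp_force: 30.0
```

```bash
python3 - <<'E'
from h import *
im=snap('scene','s2.png'); o=get_obs(); print(o['ft_force'],o['ee_pos'],o['moment'])
cv2.imwrite('pics/s2c.png',cv2.resize(cv2.imread('pics/s2.png')[160:400,140:460],(640,480)))
E
```

```text
[-0.36280164  0.55586492 -1.37418819] [491.53004879 317.14794406 150.55606784] [-0.03428747 -0.0917403  -0.00749944]
```

View pics/s2c.png

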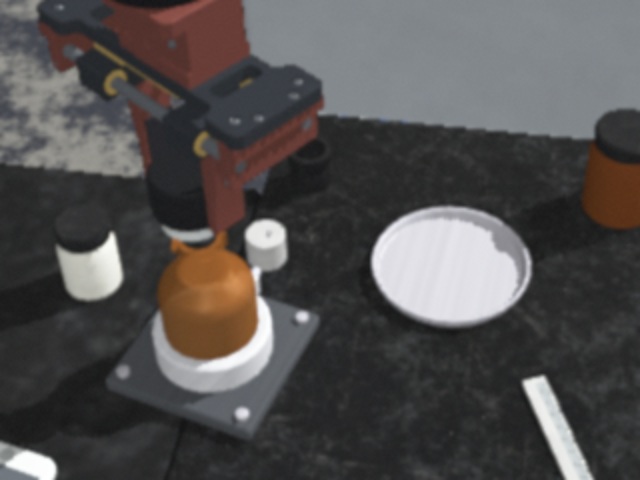

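The crop shows the neck bare and the cap in the gripper, with its white core visible under the shell. Next I move to the dish.

Call:
{"name": "step_arm", "arguments": {"deltas": [[[-0.06, -0.023, -0.05], [0, 0, 0], -1], [[-0.15, -0.06, -0.05], [0, 0, 0], -1], [[-0.25, -0.1, -0.05], [0, 0, 0], -1], [[-0.35, -0.14, -0.05], [0, 0, 0], -1], [[-0.45, -0.18, -0.05], [0, 0, 0], -1], [[-0.53, -0.21, 0], [0, 0, 0], -1], [[-0.57, -0.225, 0.05], [0, 0, 0], -1], [[-0.588, -0.231, 0.1], [0, 0, 0], -1], [[-0.588, -0.231, 0.2], [0, 0, 0], -1], [[-0.588, -0.231, 0.3], [0, 0, 0], -1], [[-0.588, -0.231, 0.36], [0, 0, 0], -1], [[-0.588, -0.231, 0.4], [0, 0, 0], -1], [[-0.588, -0.231, 0.4], [0, 0, 0], -1], [[-0.588, -0.231, 0.4], [0, 0, 0], -1]]}}

```text
t: 9.87
ee_pos: [455.0, 130.3, 28.6]
orientation: [-2.005, -2.417, 0.002]
ft_force: [0.9, -0.1, -0.0]
width: 51.0
grasp_force: 30.0
```

```bash
python3 - <<'E'
from h import *
im=snap('scene','s3.png'); o=get_obs(); print(o['ft_force'],o['ee_pos'],o['moment'])
cv2.imwrite('pics/s3c.png',cv2.resize(cv2.imread('pics/s3.png')[160:400,200:520],(640,480)))
E
```

```text
[-0.24488573 -0.55961047 -0.6933006 ] [455.63113261 130.50293765  29.27622542] [-0.00023627 -0.07087733  0.02101617]
```

View pics/s3c.png

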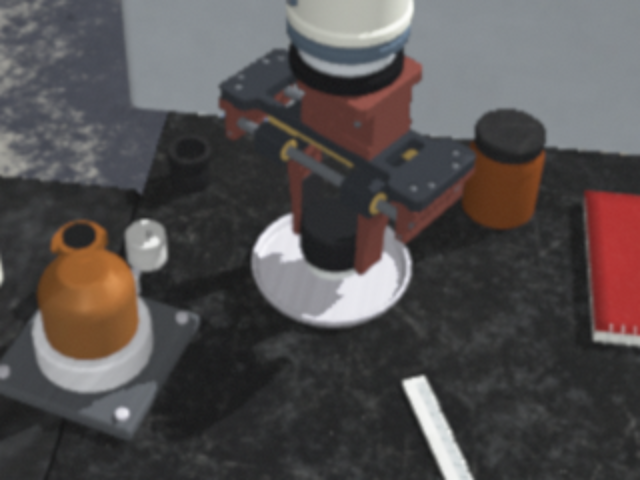

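The cap hangs upright over the middle of the dish, so I lower it gently.

Call:
{"name": "step_arm", "arguments": {"deltas": [[[0, 0, 0.01], [0, 0, 0], -1], [[0, 0, 0.02], [0, 0, 0], -1], [[0, 0, 0.03], [0, 0, 0], -1], [[0, 0, 0.037], [0, 0, 0], -1], [[0, 0, 0.037], [0, 0, 0], -1]]}}

```text
t: 10.33
ee_pos: [455.2, 130.4, 17.6]
orientation: [-2.005, -2.418, 0.0]
ft_force: [0.3, 0.2, -1.0]
width: 51.1
grasp_force: 30.0
```

Call:
{"name": "step_arm", "arguments": {"deltas": [[[0, 0, 0.003], [0, 0, 0], -1], [[0, 0, 0.006], [0, 0, 0], -1], [[0, 0, 0.006], [0, 0, 0], -1]]}}

```text
t: 10.58
ee_pos: [455.3, 130.4, 15.9]
orientation: [-2.006, -2.418, 0.0]
ft_force: [0.6, -0.4, -1.2]
width: 51.2
grasp_force: 30.0
```

Call:
{"name": "step_arm", "arguments": {"deltas": [[[0, 0, 0.002], [0, 0, 0], -1], [[0, 0, 0.004], [0, 0, 0], -1], [[0, 0, 0.004], [0, 0, 0], -1]]}}

```text
t: 10.83
ee_pos: [455.4, 130.4, 14.8]
orientation: [2.006, 2.418, 0.0]
ft_force: [-0.3, -0.0, 1.1]
width: 50.7
grasp_force: 30.0
```

Call:
{"name": "step_arm", "arguments": {"deltas": [[[0, 0, 0.002], [0, 0, 0], -1], [[0, 0, 0.003], [0, 0, 0], -1], [[0, 0, 0.003], [0, 0, 0], -1]]}}

```text
t: 11.08
ee_pos: [455.4, 130.4, 14.0]
orientation: [2.005, 2.418, 0.0]
ft_force: [-1.5, -0.1, 3.0]
width: 50.6
grasp_force: 30.0
```

It's resting on the dish floor, so I release it and retreat.

Call:
{"name": "step_arm", "arguments": {"deltas": [[[0, 0, 0], [0, 0, 0], 0.3], [[0, 0, 0], [0, 0, 0], 0.6], [[0, 0, 0], [0, 0, 0], 0.6], [[0, 0, 0], [0, 0, 0], 0.6], [[0, 0, 0], [0, 0, 0], 0.6], [[0, 0, 0], [0, 0, 0], 0.6]]}}

```text
t: 11.58
ee_pos: [455.4, 130.4, 13.8]
orientation: [-2.006, -2.418, 0.0]
ft_force: [-1.0, 0.1, 0.2]
width: 70.3
grasp_force: 0.0
```

Call:
{"name": "step_arm", "arguments": {"deltas": [[[0, 0, -0.02], [0, 0, 0], 0.6], [[0, 0, -0.06], [0, 0, 0], 0.6], [[0, 0, -0.12], [0, 0, 0], 0.6], [[0, 0, -0.2], [0, 0, 0], 0.6], [[0, 0, -0.3], [0, 0, 0], 0.6], [[0, 0, -0.4], [0, 0, 0], 0.6], [[0, 0, -0.5], [0, 0, 0], 0.6], [[0, 0, -0.5], [0, 0, 0], 0.6], [[0, 0, -0.5], [0, 0, 0], 0.6], [[0, 0, -0.5], [0, 0, 0], 0.6]]}}

```text
t: 12.42
ee_pos: [455.0, 130.3, 163.8]
orientation: [-2.006, -2.418, 0.0]
ft_force: [0.5, 1.2, -1.2]
width: 70.2
grasp_force: 0.0
```

```bash
python3 - <<'E'
from h import *
im=snap('wrist','w4.png'); o=get_obs(); print(o['ft_force'],o['ee_pos'],o['width'],o['qvel'].round(3))
E
```

```text
[-0.42136101 -0.49543741  0.04041772] [454.55145195 130.1726015  163.11169947] 70.22707737404673 [ 0.001  0.019  0.002  0.    -0.001  0.001]
```

View pics/w4.png

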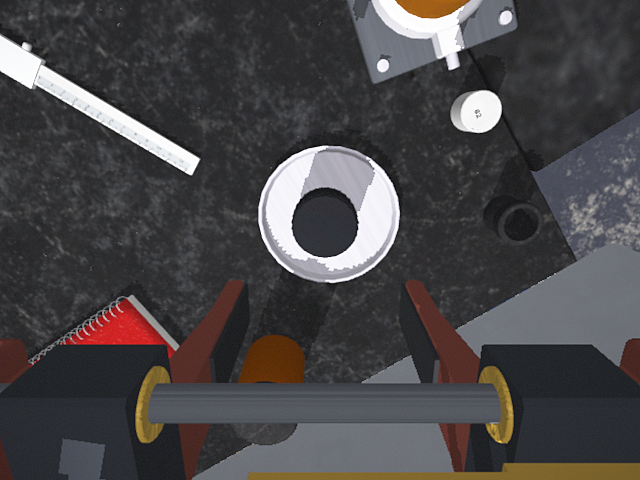

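The cap stands upright in the dish at about (325,220), well inside the rim. The disc, loupe and brown jar are still in place and the gripper is clear.

```bash
python3 -c "
from workcell import *
print(close_job())"
```

```text
the job is handed in; nothing more can be done
None
```

I opened the bottle and set its cap upright in the steel dish; the pressing force stayed near 15 N in the readings I took, the bystanders in view had not moved, and the job was handed in at about 12.5 s (no verdict came back).

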